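# Snap the lifting handle onto a tube carrier and lift it out of the bath

## Task

Pick up the lifting handle that stands on the bench, push its snap hook down over the steel lifting eye of the tube carrier until the gate lets the eye pass and springs shut behind it, then lift the carrier out of the bath by the handle and set it down, without dropping it, flat inside the empty grey plastic tray, leaving the handle clipped on. Push gently, never with more than 20 N on the carrier, do not touch the carrier with the gripper, and leave everything else on the bench where it is.

Things in the scene. Friction and masses are not known exactly. Their poses are not given: they have to be found in the camera images.
- grip (a point): Centre of the black plastic grip block of the loose lifting handle, 97 mm above the soles of its feet. The block is 24 mm along this point's x, 70 mm along its y and 34 mm high: pinch it across the 24 mm. z up. A 16 mm round stem below it leads to a steel cross plate 46-54 mm above the soles.
- handle: The lifting handle, 0.15-0.21 kg, 114 mm high; origin midway between its soles, same axes as the grip. It stands upright on the bench on two feet at y = +-33 mm (each 36 mm in x, 10 mm in y), 76 mm wide overall, and stands on the carrier's flat top the same way, the steel snap hook between the feet. Clipped on, it has about 9 mm of vertical play.
- hook (a point): Middle of the snap hook's inside: 67 mm straight below the grip point, 30 mm above the soles, same axes. The hook is 14 mm thick (y); inside it is 14 mm wide (x) and reaches from 16 to 46 mm above the soles. Below is a downward mouth 11 mm wide at x = 0, its lips flared to 27 mm and level with the soles. A bar along y enters it from below.
- gate (a joint): Sprung gate, a 15 mm flap across the hook's mouth, hinged at +x, 13.5 mm above the soles: 0 = shut, grows to 1.5 rad as it swings up. A bar pushing up swings it aside with up to about 10 N, and it springs shut when the bar's centre is 23-26 mm above the soles. With the soles on the carrier's top the bar is at 28 mm, so push fully down. It carries the load.
- eye (a point): Centre of the straight top bar of the carrier's lifting eye, a steel staple of 6 mm round bar. The bar runs along this point's y, with 28 mm clear between its legs and 25 mm clear under it; its centre is 28 mm above the carrier's flat top, 88 mm above the carrier's underside. z up.
- carrier: Loose grey block 84 x 84 x 60 mm, 0.38-0.52 kg; origin under its centre, axes as the eye. Rows of 9 mm high tube caps at x = +-31 mm; the handle's feet go between them, outside the eye's legs. It stands on a sprung floor plate: pushed down it starts to sink at 1 to 2.5 N, softly (4 mm per N) for a hidden 1 to 17 mm, then on rubber (0.16 mm per N) for 5 mm, then hard. So the eye sinks while the gate is pushed.
- well_rim (a point): Centre of the square opening of the bath, level with its top rim, 62 mm above the bench. The bath is a fixed white box 150 x 150 x 62 mm with a 90 x 90 mm well (3 mm clearance all round the carrier); the carrier's underside starts 34 mm below the rim, its top 26 mm above it. Axes along the sides, z up.
- tray_in (a point): Centre of the inner floor of the empty grey plastic tray, fixed to the bench, floor 5 mm above it: inside 130 x 130 mm, rim 11 mm above the floor. Axes along the sides, z up.
- tray: The tray itself: origin at the centre of its underside, on the bench.
- beaker: Bystander: glass beaker, 66 mm across, 85 mm tall; origin at the centre of its underside
- tip_box: Bystander: yellow pipette-tip box with a clear lid, 112 x 77 mm, 65 mm tall; origin at the centre of its underside
- marker: Bystander: black marker pen lying down, 130 mm long; origin on its underside near the middle
- small_rack: Bystander: low green rack with four capped tubes, 60 x 110 mm, 40 mm tall; origin at the centre of its underside
- reagent: Bystander: brown glass jar, 56 mm across, 120 mm tall; origin at the centre of its underside
- calculator: Bystander: flat black calculator, 140 x 75 mm; origin at the centre of its underside
Things that resemble listed ones, but are neither listed nor needed, are in the scene too. Of the things shaped like the handle, the bare steel one is meant.

How it is judged:
By the outcome, as a careful person would: the job done as asked, in the order asked, and still so for the second after the job is handed in, with the robot touching nothing.
It also fails if it takes over 54 s, if anything falls off the work surface, if the arm or the gripper's body presses on something with over 40 N, if the wrist force passes 120 N, or if a joint passes its speed limit or range.

## Robot

A 7-joint arm with a two-finger parallel gripper is mounted at the origin on the work surface. World frame = base frame: x ahead of the robot, y to its left, z up, the work surface at z = 0. Lengths are in m, angles in degrees, forces in N, time in s.
With the tool pointing down it reaches from about 0.425 to 1.025 m from the base axis. Payload 9.4 kg.
Tool frame: the origin (TCP) lies at the very end of the fingers, on their centre line; the grasp point (between the pads) lies 19 mm behind it (arm.grip_point_offset is the z of the grasp point in the tool frame, in m); z points along the fingers, x is the direction in which the jaws open and shut, and the axes are right-handed (so a half turn about z gives the same grasp; the last joint's range is limited). The gripper opens to 93 mm and grips with 3 to 60 N. Pads are 15 mm wide; open, the fingers measure 128 mm over their backs; the gripper's body (75 mm by 188 mm) begins 65 mm behind the grasp point.
Start: joints at [-70.686, 34.337, -0.143, 91.639, 0.103, 54.024, -4.572], TCP at [0.292, 0.664, 0.219] pointing down, gripper open.
Joint ranges: [-147.43, 147.43], [-19.82, 112.94], [-74.19, 73.91], [6.32, 146.72], [-59.91, 239.91], [6.04, 106.73], [-150.56, 150.56]. Speed limits (degrees/s): [127.2, 127.2, 172.46, 172.46, 180, 180, 180].

## Interface

Orientations are given as a 3x3 rotation matrix whose columns are the frame's x, y, z axes.
In Python, from bench import arm gives the robot as it stands.
- The arm moves only by the shell command python3 -m pendant 'ROWS'. ROWS is JSON, one flat list of numbers, 7 for each row, row after row: the opening, from 0 (shut) to 1 (fully open), then the shift along the tool's x, y, z in mm, then the turn, a rotation vector about the tool's x, y, z in degrees. A call has 1 to 10 rows; each row shifts and turns the pose as measured when the row begins, along the tool's axes as they then stand; what a row does not reach is not made up. A row lasts 1/10 s, in which the tool goes at most 50 mm and 8.59 degrees, less where a joint would pass 70% of its speed; a pose out of reach is approached as far as the arm can. A call is refused whole if a number of a shift passes 50 or a number of a turn 8.59, either way. A call with a gripper value outside its range is refused whole. The fingers move at their own pace and stop on an object; the grip force is fixed at half the most. Time passes only in rows, so rows that do not move let the fingers close. It gives the time, the measured TCP pose, the force and the opening at its end, in the units of the state.
- arm.observe(): the state, without advancing time (a new reading comes with each control period).
- arm.read_camera(name): name is "scene" or "top" or "wrist"; returns a dict with "color" (480x640x3 uint8, red, green, blue), "z_map" (480x640 float32, m along the optical axis (not along the pixel's ray), 0 where there is no reading), "intrinsics" (3x3 intrinsics, pixels), "R" (3x3) and "t" (3): a world point X has camera coordinates R X + t. Camera axes: x right, y down, z forward; pixel columns grow to the right and rows downward; lengths in m; the calibration is good to about 2 mm. A picture is of the moment at which its call begins.
- arm.finish_job(): hands the job in, once; it reports no verdict.
The state is a dict: "t": time; "joint_positions": joint angles; "joint_velocities": joint speeds; "tau": joint torques, N m; "eef_pos": TCP position; "eef_rot": TCP orientation; "contact_force": force on the tool from outside, world axes, zero at the start; "torque": the same for the moment, N m; "width": finger opening in m.
Only numpy, scipy, OpenCV 4.12 (cv2) and the standard library are available. Lean on these libraries where they do the work, as an engineer would, in place of code of your own. Each camera call takes 0.05 s, during which the arm holds its last target. There are 200 camera calls.

## Working session

There is one attempt and no reset: what is moved stays moved. The work goes in short steps, Python scripts to look and compute and a shell command to move; the robot and the scene stay as the last step left them, time stands still between calls to the robot, and variables do not carry over. Pictures are saved under pics/ and viewed, about 8 in all and at most 12, crops included, and the job is handed in when it is done.

```bash
ls; mkdir -p pics
python3 - <<'E'
from bench import arm
import cv2,numpy as np
s=arm.observe();print(s['t'],s['eef_pos'],s['eef_rot'],s['contact_force'],s['width'],arm.grip_point_offset)
for n in('top','scene'):
    c=arm.read_camera(n);cv2.imwrite(f'pics/{n}0.png',c['color'][...,::-1]);np.savez(f'pics/{n}0.npz',**c)
    print(n,c['intrinsics'],c['R'],c['t'])
E
```

```text
pics
0.0 [0.29133553 0.66334028 0.21774397] [[ 4.02007604e-01  9.15636191e-01 -5.02341828e-04]
 [ 9.15634939e-01 -4.02007889e-01 -1.52191149e-03]
 [-1.59546262e-03  1.51858264e-04 -9.99998716e-01]] [ 0.10153213  0.45885947 -0.74958556] 0.09307133346114833 -0.0188
top [[502.44031128   0.         315.77676177]
 [  0.         502.44031128 238.35400102]
 [  0.           0.           1.        ]] [[ 0.01518836 -0.99986481 -0.00629909]
 [-0.99415051 -0.01442724 -0.10703563]
 [ 0.10693028  0.00788794 -0.99423523]] [-0.05147255  0.56848574  1.03545008]
scene [[471.81877489   0.         313.98409806]
 [  0.         471.81877489 237.51213557]
 [  0.           0.           1.        ]] [[-0.53487053  0.84492386 -0.0041452 ]
 [ 0.70388472  0.44286256 -0.55535489]
 [-0.46739685 -0.29996071 -0.83160313]] [ 0.31357144 -0.33059364  1.4210787 ]
```

View pics/top0.png

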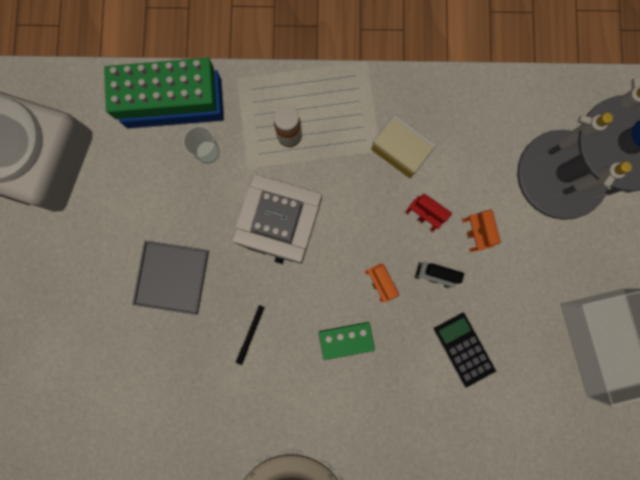

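View pics/scene0.png

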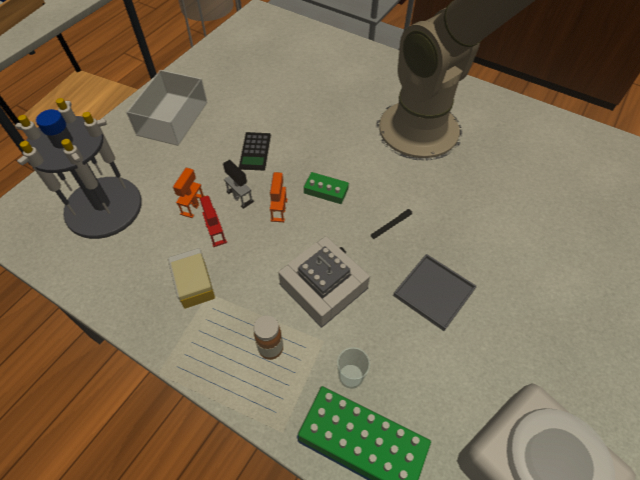

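The top view shows the steel handle (black grip) at about (445,274), between orange and red look-alikes. The bath and carrier are at (277,217), the tray at (171,277). Next I measure them using depth.

```bash
cat > h.py <<'E'
import numpy as np,cv2
def world(c):
    K,R,t=c['intrinsics'],c['R'],c['t'];v,u=np.mgrid[:480,:640]
    z=c['z_map'];P=np.stack([(u-K[0,2])/K[0,0]*z,(v-K[1,2])/K[1,1]*z,z],-1)
    W=(P-t)@R; W[z==0]=np.nan
    return W
def plane(c,uv,h):
    K,R,t=c['intrinsics'],c['R'],c['t'];uv=np.atleast_2d(uv).astype(float)
    d=np.c_[uv,np.ones(len(uv))]@np.linalg.inv(K).T@R; o=-R.T@t
    return o+d*((h-o[2])/d[:,2])[:,None]
def rect(xy):
    (cx,cy),(w,h),a=cv2.minAreaRect((xy*1000).astype(np.float32)); return np.round([cx,cy,w,h,a],1)
def proj(c,X):
    p=(np.atleast_2d(X)@c['R'].T+c['t'])@c['intrinsics'].T; return p[:,:2]/p[:,2:]
E
python3 - <<'E'
from h import *
for n,boxes in (('top',dict(grip=(410,255,470,295),carr=(230,170,325,265),tray=(125,235,215,320))),('scene',dict(grip=(220,155,257,210),carr=(275,235,372,325),tray=(390,250,480,330)))):
    c=dict(np.load(f'pics/{n}0.npz'));W=world(c)
    for k,(a,b,d,e) in boxes.items():
        w=W[b:e,a:d].reshape(-1,3);col=c['color'][b:e,a:d].reshape(-1,3).astype(int)
        H=np.histogram(w[:,2],bins=np.arange(-.01,.13,.01))[0];print(n,k,'zhist',H)
        g=col.max(1)
        if k=='grip':
            for m in [(w[:,2]>.085)&(g<60),(w[:,2]>.105)]: print(m.sum(),rect(w[m,:2]),np.nanmean(w[m],0))
        if k=='carr':
            m=(w[:,2]>.082)&(w[:,2]<.13);print('car',m.sum(),rect(w[m,:2]))
            m=(w[:,2]>.055)&(w[:,2]<.075);print('rim',m.sum(),rect(w[m,:2]),np.nanmedian(w[m,2]))
            m=(w[:,2]>.105);print('eye',m.sum(),rect(w[m,:2]) if m.sum() else'')
        if k=='tray':
            m=(g<110);print('dark',m.sum(),rect(w[m,:2]),np.nanmedian(w[m,2]))
            m=(w[:,2]>.010)&m;print('trim',m.sum(),rect(w[m,:2]))
im=[]
c=dict(np.load('pics/top0.npz'));im.append(cv2.resize(c['color'][165:270,225:330,::-1],(400,400),interpolation=3))
im.append(cv2.resize(c['color'][245:305,405:465+10][:, :60,::-1],(400,400),interpolation=3))
cv2.imwrite('pics/c1.png',np.hstack(im))
E
```

```text
top grip zhist [ 211 1428   11    9   10    7  203    1    0    9   28   29  440    4]
453 [ 495.9 -294.6   68.8   23.    73.5] [ 0.49603006 -0.29250041  0.11481719]
458 [ 496.5 -295.5   70.1   24.2   74. ] [ 0.49620002 -0.29439178  0.11559343]
top carr zhist [ 404 3139   30   23   56  140  149 3255   40  613  982   83   26   39]
car 1734 [608.6  38.2  84.5  84.5  74.9]
rim 3345 [608.2  39.1 151.  151.1  74.1] 0.06440463830832412
eye 67 [608.4  38.   38.8   6.4  73. ]
top tray zhist [ 315 6204 1003   99    0    0    0    0    0    0    0    0    0    0]
dark 4482 [485.8 269.7 145.1 140.1  81.1] 0.007940211712025113
trim 1095 [483.1 268.1 142.2 139.9  82.2]
scene grip zhist [797 409 194  28  25  36 192   4   1  39  54  64 182   0]
302 [ 499.7 -294.    68.8   23.4   73.4] [ 0.50342872 -0.28813398  0.1067153 ]
219 [ 498.8 -295.6   71.3   23.6   73.8] [ 0.50037877 -0.29258847  0.11178943]
scene carr zhist [2943 1145  164  158  159  199  992 1530  110  954  264   12   56    4]
car 1263 [672.7  23.4  86.  215.8  75.8]
rim 2458 [609.3  38.8 152.9 150.9  74.1] 0.06074168919304263
eye 66 [693.6  44.  185.6  36.7   3.4]
scene tray zhist [2726 3898  543    3    0    0    0    0    0    0    0    0    0    0]
dark 3393 [478.6 269.3 134.6 155.5  80.4] 0.004462180397531469
trim 525 [483.3 268.4 139.5 143.1  82.2]
```

View pics/c1.png

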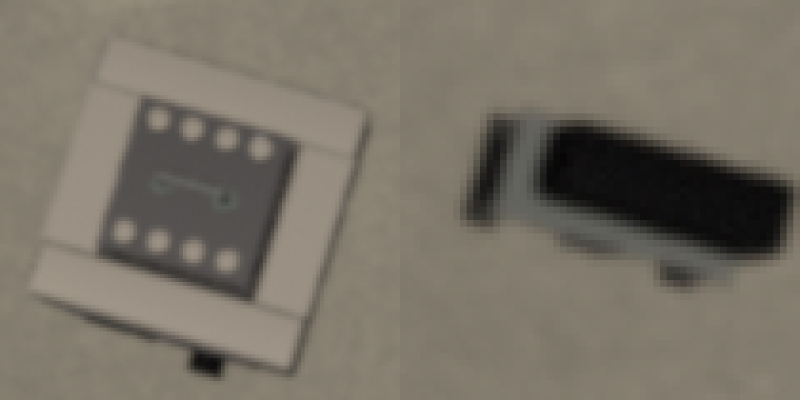

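```bash
cat > plan.py <<'E'
# usage: plan.py x y z(mm) yaw_of_tool_x(deg) [step mm]  -> proposes rows (tool axes)
import sys,numpy as np
from scipy.spatial.transform import Rotation as Ro
from bench import arm
a=list(map(float,sys.argv[1:]));T=np.array(a[:3]);y=np.radians(a[3]);step=a[4] if len(a)>4 else 45
s=arm.observe();p=np.array(s['eef_pos'])*1000;R=Ro.from_matrix(s['eef_rot'])
G=Ro.from_matrix(np.c_[[np.cos(y),np.sin(y),0],[np.sin(y),-np.cos(y),0],[0,0,-1]])
rv=(R.inv()*G).as_rotvec(degrees=True)
n=max(1,int(np.ceil(np.linalg.norm(T-p)/step)),int(np.ceil(np.linalg.norm(rv)/8)))
print('t',s['t'],'pos',p.round(1),'yaw',np.degrees(np.arctan2(*s['eef_rot'][1::-1,0])).round(1),'F',np.round(s['contact_force'],1),'w',s['width'],'j',np.round(s['joint_positions'],0),'n',n)
for i in range(n):
    print(R.inv().apply((T-p)/n).round(1).tolist()+(rv/n).round(2).tolist())
    R=R*Ro.from_rotvec(rv/n,degrees=True)
E
python3 plan.py 520 200 235 27
```

```text
t 0.1 pos [291.3 663.4 217.9] yaw 66.3 F [-0.6 -0.8  0.5] w 0.09293527572156154 j [-71.  34.  -0.  92.   0.  54.  -5.] n 12
[-27.7, 33.0, -1.4, 0.0, 0.01, 3.27]
[-25.8, 34.5, -1.4, 0.0, 0.01, 3.27]
[-23.8, 35.9, -1.4, 0.0, 0.01, 3.27]
[-21.7, 37.2, -1.4, 0.0, 0.01, 3.27]
[-19.5, 38.4, -1.4, 0.0, 0.01, 3.27]
[-17.3, 39.4, -1.4, 0.0, 0.01, 3.27]
[-15.0, 40.4, -1.4, 0.0, 0.01, 3.27]
[-12.7, 41.2, -1.4, 0.0, 0.01, 3.27]
[-10.3, 41.8, -1.4, 0.0, 0.01, 3.27]
[-7.9, 42.3, -1.4, 0.0, 0.01, 3.27]
[-5.5, 42.7, -1.4, 0.0, 0.01, 3.27]
[-3.0, 43.0, -1.4, 0.0, 0.01, 3.27]
```

```bash
python3 -m pendant '[0.55,-28,33,-2,0,0,3.3, 0.55,-26,34,-2,0,0,3.3, 0.55,-24,36,-2,0,0,3.3, 0.55,-22,37,-2,0,0,3.3, 0.55,-20,38,-2,0,0,3.3, 0.55,-17,39,-2,0,0,3.3, 0.55,-15,40,-2,0,0,3.3, 0.55,-13,41,-2,0,0,3.3, 0.55,-10,42,-2,0,0,3.3, 0.55,-8,42,-2,0,0,3.3]'; python3 plan.py 497.5 -295.5 200 -16 46
```

```text
t: 1.1
eef_pos: [0.4765, 0.2667, 0.2338]
eef_rot: [[0.842, 0.54, -0.006], [0.54, -0.842, -0.003], [-0.007, -0.001, -1.0]]
contact_force: [0.6, 0.9, 0.3]
width: 0.0512
t 1.1 pos [476.5 266.7 233.8] yaw 32.7 F [0.6 0.9 0.3] w 0.05119533638221733 j [-43.  21.  10. 114.  -5.  45.   3.] n 13
[-22.0, 37.3, 2.7, 0.01, 0.03, 3.74]
[-19.5, 38.6, 2.7, 0.01, 0.03, 3.74]
[-16.9, 39.8, 2.7, 0.01, 0.03, 3.74]
[-14.3, 40.8, 2.7, 0.01, 0.03, 3.74]
[-11.6, 41.7, 2.7, 0.01, 0.03, 3.74]
[-8.9, 42.4, 2.7, 0.01, 0.03, 3.74]
[-6.1, 42.8, 2.6, 0.01, 0.03, 3.74]
[-3.3, 43.1, 2.6, 0.01, 0.03, 3.74]
[-0.4, 43.3, 2.6, 0.01, 0.03, 3.74]
[2.4, 43.2, 2.6, 0.01, 0.03, 3.74]
[5.2, 43.0, 2.6, 0.01, 0.03, 3.74]
[8.0, 42.5, 2.6, 0.01, 0.03, 3.74]
[10.8, 41.9, 2.6, 0.01, 0.03, 3.74]
```

```bash
python3 -m pendant '[0.55,-22,37,2,0,0,3.7, 0.55,-20,39,2,0,0,3.7, 0.55,-17,40,2,0,0,3.7, 0.55,-14,41,2,0,0,3.7, 0.55,-12,42,2,0,0,3.7, 0.55,-9,42,2,0,0,3.7, 0.55,-6,43,2,0,0,3.7, 0.55,-3,43,2,0,0,3.7, 0.55,0,43,2,0,0,3.7, 0.55,2,43,2,0,0,3.7]'; python3 plan.py 497.5 -295.5 200 -16 40
```

```text
t: 2.1
eef_pos: [0.4883, -0.1833, 0.2144]
eef_rot: [[0.995, -0.102, -0.004], [-0.102, -0.995, -0.003], [-0.004, 0.003, -1.0]]
contact_force: [0.6, 0.6, 0.1]
width: 0.0511
t 2.1 pos [ 488.3 -183.3  214.4] yaw -5.9 F [0.6 0.6 0.1] w 0.05110749065168445 j [ -3.  22.  24. 119. -13.  41.  23.] n 3
[6.9, 36.9, 4.9, 0.07, 0.07, 3.38]
[9.1, 36.4, 4.9, 0.07, 0.07, 3.38]
[11.2, 35.8, 4.8, 0.07, 0.07, 3.38]
```

```bash
python3 -m pendant '[0.55,7,37,5,0,0,3.4, 0.55,9,36,5,0,0,3.4, 0.55,11,36,5,0,0,3.4, 0.55,0,0,0,0,0,0]'; python3 plan.py 497.5 -295.5 78 -16 40
python3 - <<'E'
from bench import arm
from h import *
c=arm.read_camera('wrist');np.savez('pics/w1.npz',**c);cv2.imwrite('pics/w1.png',c['color'][...,::-1])
W=world(c);w=W.reshape(-1,3);m=(w[:,2]>.107)&(w[:,2]<.125)&(c['color'].reshape(-1,3).max(1)<70)&(np.hypot(w[:,0]-.4975,w[:,1]+.2955)<.055)
print(m.sum(),rect(w[m,:2]),np.nanmedian(w[m,2]))
E
```

```text
t: 2.5
eef_pos: [0.495, -0.3063, 0.1987]
eef_rot: [[0.956, -0.293, -0.005], [-0.293, -0.956, -0.005], [-0.003, 0.007, -1.0]]
contact_force: [-0.1, 0.2, -0.1]
width: 0.0509
t 2.5 pos [ 495.  -306.3  198.7] yaw -17.0 F [-0.1  0.2 -0.1] w 0.05090644953763982 j [  8.  28.  26. 113. -17.  43.  27.] n 4
[-0.1, -3.0, 30.1, 0.09, 0.05, -0.25]
[-0.1, -2.9, 30.2, 0.09, 0.05, -0.25]
[-0.1, -2.9, 30.2, 0.09, 0.05, -0.25]
[-0.1, -2.8, 30.2, 0.09, 0.05, -0.25]
3907 [ 495.6 -296.5   68.3   23.1   74.2] 0.11358543374771754
```

View pics/w1.png

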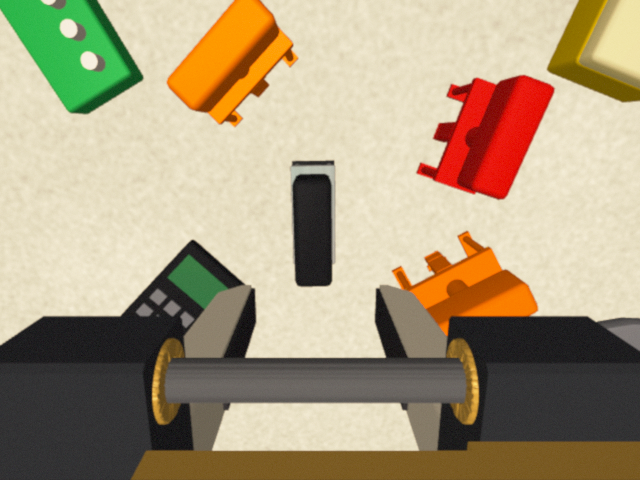

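The wrist view shows the steel handle at (313,228), square to the jaws. The orange decoy to the right is about 60 mm away, and the fingers reach about 43 mm. I'll descend now.

```bash
python3 -m pendant '[0.55,-0.5,-3,30,0,0,-0.2, 0.55,-0.5,-3,30,0,0,-0.2, 0.55,-0.5,-3,30,0,0,-0.2, 0.55,0,-2,25,0,0,-0.2, 0.55,0,0,4,0,0,0, 0.55,0,0,0,0,0,0]'; python3 plan.py 496 -296 78 -16 40
```

```text
t: 3.15
eef_pos: [0.4976, -0.2856, 0.0767]
eef_rot: [[0.964, -0.266, -0.004], [-0.266, -0.964, 0.0], [-0.004, 0.001, -1.0]]
contact_force: [0.1, 0.7, -0.0]
width: 0.0508
t 3.15 pos [ 497.6 -285.6   76.7] yaw -15.4 F [ 0.1  0.7 -0. ] w 0.05082425708164966 j [ 12.  37.  18. 119. -23.  28.  32.] n 1
[1.2, 10.4, -1.3, 0.05, 0.25, 0.56]
```

```bash
python3 -m pendant '[0.55,0.5,6,-1,0,0,0.4, 0.55,0,2,0,0,0,0, 0.55,0,0,0,0,0,0]'; python3 plan.py 496 -296 78 -16 40
```

```text
t: 3.45
eef_pos: [0.4972, -0.2941, 0.0808]
eef_rot: [[0.962, -0.272, -0.001], [-0.272, -0.962, -0.001], [-0.001, 0.001, -1.0]]
contact_force: [-0.2, 0.1, 0.1]
width: 0.0513
t 3.45 pos [ 497.2 -294.1   80.8] yaw -15.8 F [-0.2  0.1  0.1] w 0.05130227342044416 j [ 13.  36.  18. 118. -23.  29.  32.] n 1
[-0.7, 2.2, 2.9, 0.07, 0.05, 0.2]
```

```bash
python3 -m pendant '[0.55,-0.5,2,2,0,0,0, 0.4,0,0,0,0,0,0, 0.3,0,0,0,0,0,0, 0,0,0,0,0,0,0, 0,0,0,0,0,0,0, 0,0,0,0,0,0,0]'; python3 plan.py 496 -296 120 -16 20
```

```text
t: 4.05
eef_pos: [0.4967, -0.2968, 0.0805]
eef_rot: [[0.962, -0.273, 0.002], [-0.273, -0.962, -0.002], [0.002, 0.001, -1.0]]
contact_force: [-1.4, 0.1, 1.1]
width: 0.0242
t 4.05 pos [ 496.7 -296.8   80.5] yaw -15.8 F [-1.4  0.1  1.1] w 0.024168427162616246 j [ 13.  36.  18. 118. -23.  28.  32.] n 2
[-0.4, -0.2, -19.7, 0.04, -0.06, 0.08]
[-0.4, -0.2, -19.7, 0.04, -0.06, 0.08]
```

```bash
python3 -m pendant '[0,0,0,-15,0,0,0, 0,0,0,-30,0,0,0, 0,0,0,-40,0,0,0, 0,0,0,-45,0,0,0, 0,0,0,-20,0,0,0]'; python3 plan.py 608.5 38.3 235 -15.5 42
```

```text
t: 4.55
eef_pos: [0.4939, -0.2948, 0.2306]
eef_rot: [[0.962, -0.273, -0.009], [-0.273, -0.962, 0.002], [-0.01, 0.0, -1.0]]
contact_force: [-0.1, -0.8, -2.3]
width: 0.0239
t 4.55 pos [ 493.9 -294.8  230.6] yaw -15.9 F [-0.1 -0.8 -2.3] w 0.023882925643199264 j [  6.  25.  27. 112. -15.  47.  26.] n 9
[2.1, -39.1, -0.5, 0.0, 0.06, -0.04]
[2.2, -39.1, -0.5, 0.0, 0.06, -0.04]
[2.2, -39.1, -0.5, 0.0, 0.06, -0.04]
[2.2, -39.1, -0.5, 0.0, 0.06, -0.04]
[2.2, -39.1, -0.5, 0.0, 0.06, -0.04]
[2.3, -39.1, -0.5, 0.0, 0.06, -0.04]
[2.3, -39.1, -0.5, 0.0, 0.06, -0.04]
[2.3, -39.1, -0.5, 0.0, 0.06, -0.04]
[2.4, -39.1, -0.5, 0.0, 0.06, -0.04]
```

```bash
python3 -m pendant '[0,2,-38,0,0,0,0, 0,2,-39,-1,0,0,0, 0,2,-39,-1,0,0,0, 0,2,-39,-1,0,0,0, 0,2,-39,-1,0,0,0, 0,2,-39,-1,0,0,0, 0,2,-39,-1,0,0,0, 0,2,-34,-1,0,0,0, 0,2,-10,0,0,0,0, 0,0,0,0,0,0,0]'; python3 plan.py 608.5 38.3 215 -15.5 30;  python3 - <<'E'
from bench import arm
from h import *
s=arm.observe();print(np.round(s['eef_rot'],3))
for n in('wrist','scene'):
    c=arm.read_camera(n);np.savez(f'pics/{n}2.npz',**c);cv2.imwrite(f'pics/{n}2.png',c['color'][...,::-1])
E
```

```text
t: 5.55
eef_pos: [0.6004, 0.0149, 0.2392]
eef_rot: [[0.961, -0.275, -0.007], [-0.275, -0.961, -0.0], [-0.007, 0.002, -1.0]]
contact_force: [-0.6, -0.5, -2.3]
width: 0.0237
t 5.55 pos [600.4  14.9 239.2] yaw -16.0 F [-0.6 -0.5 -2.3] w 0.023700203279211667 j [-25.  26.  27. 108. -15.  49.  -7.] n 2
[0.7, -12.4, 12.1, 0.06, 0.2, -0.24]
[0.8, -12.3, 12.1, 0.06, 0.2, -0.24]
[[ 0.961 -0.275 -0.007]
 [-0.275 -0.961 -0.   ]
 [-0.007  0.002 -1.   ]]
```

View pics/wrist2.png

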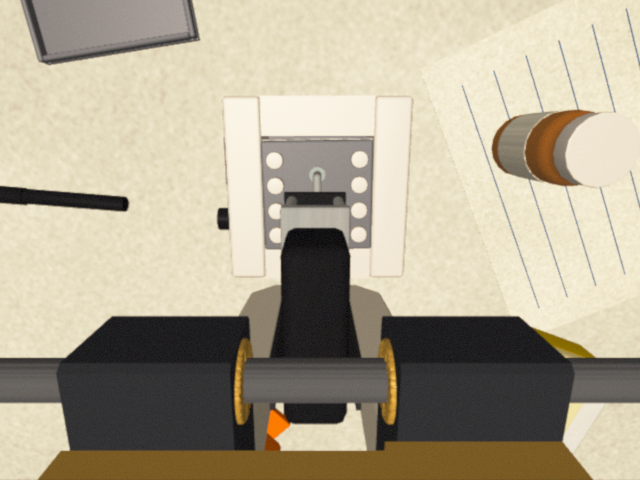

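The wrist view shows the eye bar at (318,185), running up the image and in line with the held handle at (315,230). I'll refine with wrist depth and check the handle's tilt from the scene camera.

Run:
```python
from h import *
c=dict(np.load('pics/wrist2.npz'));w=world(c)[:,:,:].reshape(-1,3)
near=np.hypot(w[:,0]-.6085,w[:,1]-.038)<.12
m=near&(w[:,2]>.056)&(w[:,2]<.068);print('rim',m.sum(),rect(w[m,:2]),np.nanmedian(w[m,2]))
u=np.tile(np.arange(640),480);v=np.repeat(np.arange(480),640)
m=(v>130)&(v<190)&(u>255)&(u<380)&(w[:,2]>.083)&(w[:,2]<.1);print('car far half',m.sum(),rect(w[m,:2]))
m=(v>160)&(v<192)&(u>300)&(u<335)&(w[:,2]>.108)&(w[:,2]<.125);p=w[m];print('eye',m.sum(),rect(p[:,:2]),np.median(p,0))
# black grip sides/plate: height of grip top
m=(u>285)&(u<345)&(v>232)&(v<300);p=w[m];print('grip top',np.nanmedian(p,0))
m=(u>285)&(u<345)&(v>208)&(v<226);p=w[m];print('plate',np.nanmedian(p,0),rect(p[np.isfinite(p[:,0])][:,:2]))
for z in(.088,.116):
    for X in ((.6085,.0383,z),): print(proj(c,X))
```

```text
rim 18425 [607.4  36.8 150.7 150.5  74.1] 0.061717186236034324
car far half 5363 [613.7  60.2  36.3  84.1  74.2]
eye 156 [611.   50.9  11.8   5.5  74.2] [0.61111398 0.05088426 0.11811959]
grip top [0.60778292 0.04159261 0.27189804]
plate [0.60882875 0.0461792  0.21239007] [608.9  46.2   8.2  27.4  74.2]
[[318.39242109 194.92951537]]
[[318.44585528 200.75210087]]
```

```bash
python3 -m pendant '[0,0,-12,10,0,0.2,0, 0,0,-12,10,0,0.2,0, 0,0,0,10,0,0,0, 0,0,0,0,0,0,0]'; python3 plan.py 607.4 38 190 -15.8 40
```

```text
t: 6.05
eef_pos: [0.6054, 0.0329, 0.2065]
eef_rot: [[0.959, -0.284, -0.001], [-0.284, -0.959, -0.004], [0.0, 0.004, -1.0]]
contact_force: [0.5, 0.3, -2.1]
width: 0.0239
t 6.05 pos [605.4  32.9 206.5] yaw -16.5 F [ 0.5  0.3 -2.1] w 0.02389850202618657 j [-26.  29.  26. 109. -17.  45.  -8.] n 1
[0.4, -5.5, 16.5, 0.22, -0.0, -0.71]
```

```bash
python3 -m pendant '[0,0.4,-5,4,0.2,0,-0.6, 0,0,0,4,0,0,0, 0,0,0,0,0,0,0]'; python3 plan.py 607.4 38 190 -15.8 40
```

```text
t: 6.35
eef_pos: [0.6072, 0.0368, 0.1973]
eef_rot: [[0.962, -0.274, -0.001], [-0.274, -0.962, -0.001], [-0.001, 0.001, -1.0]]
contact_force: [1.1, 0.2, -1.9]
width: 0.0235
t 6.35 pos [607.2  36.8 197.3] yaw -15.9 F [ 1.1  0.2 -1.9] w 0.02354160782602983 j [-26.  29.  25. 110. -17.  45.  -7.] n 1
[-0.1, -1.2, 7.3, 0.05, 0.04, -0.13]
```

```bash
for i in 1; do python3 -m pendant '[0,0,-1,3,0,0,0, 0,0,0,3,0,0,0, 0,0,0,3,0,0,0]'; done; python3 plan.py 607.4 38 180 -15.8 40
```

```text
t: 6.65
eef_pos: [0.6079, 0.0374, 0.1885]
eef_rot: [[0.961, -0.275, 0.001], [-0.275, -0.961, -0.001], [0.001, 0.0, -1.0]]
contact_force: [0.5, -0.2, -1.3]
width: 0.0239
t 6.65 pos [607.9  37.4 188.5] yaw -16.0 F [ 0.5 -0.2 -1.3] w 0.02386817154789224 j [-25.  30.  25. 110. -18.  43.  -7.] n 1
[-0.7, -0.4, 8.5, 0.02, -0.05, -0.16]
```

```bash
python3 -m pendant '[0,0,0,2,0,0,0, 0,0,0,2,0,0,0]'; python3 -m pendant '[0,0,0,2,0,0,0, 0,0,0,1,0,0,0]'; python3 plan.py 607.4 38 180 -15.8 40
```

```text
t: 6.85
eef_pos: [0.6081, 0.0373, 0.1845]
eef_rot: [[0.961, -0.275, 0.001], [-0.275, -0.961, -0.0], [0.001, 0.0, -1.0]]
contact_force: [-1.0, 0.0, 4.0]
width: 0.0238
t: 7.05
eef_pos: [0.6083, 0.0373, 0.182]
eef_rot: [[0.961, -0.275, 0.002], [-0.275, -0.961, 0.0], [0.002, -0.001, -1.0]]
contact_force: [-1.5, 0.4, 4.6]
width: 0.0238
t 7.05 pos [608.3  37.3 182. ] yaw -16.0 F [-1.5  0.4  4.6] w 0.023843472437513634 j [-25.  31.  24. 110. -18.  43.  -6.] n 1
[-1.1, -0.4, 2.0, -0.03, -0.1, -0.18]
```

```bash
python3 -m pendant '[0,0,0,2,0,0,0, 0,0,0,2,0,0,0]' | grep -E 'pos|force'; python3 -m pendant '[0,0,0,2,0,0,0]'| grep -E 'pos|force'
```

```text
eef_pos: [0.6093, 0.0371, 0.179]
contact_force: [0.4, -0.5, 5.7]
eef_pos: [0.6102, 0.0369, 0.1776]
contact_force: [0.5, -0.1, 4.0]
```

```bash
python3 -m pendant '[0,-1,0,2,0,0,0, 0,-0.5,0,2,0,0,0]' | grep -E 'pos|force'; python3 -m pendant '[0,0,0,2,0,0,0]'| grep -E 'pos|force'
```

```text
eef_pos: [0.6107, 0.0369, 0.1745]
contact_force: [0.6, 0.0, 3.1]
eef_pos: [0.6114, 0.0369, 0.1727]
contact_force: [1.3, 0.5, 3.1]
```

```bash
python3 -m pendant '[0,0,0,2,0,0,0, 0,0,0,0,0,0,0]'| grep -E 'pos|force'
python3 - <<'E'
from bench import arm
from h import *
c=arm.read_camera('scene');np.savez('pics/s3.npz',**c)
p=proj(c,(.608,.037,.12))[0].astype(int);print(p)
a=c['color'][p[1]-60:p[1]+60,p[0]-70:p[0]+70,::-1]
cv2.imwrite('pics/s3.png',cv2.resize(a,(700,600),interpolation=3))
E
```

```text
eef_pos: [0.6121, 0.0368, 0.1702]
contact_force: [2.5, -0.9, -0.2]
[322 259]
```

View pics/s3.png

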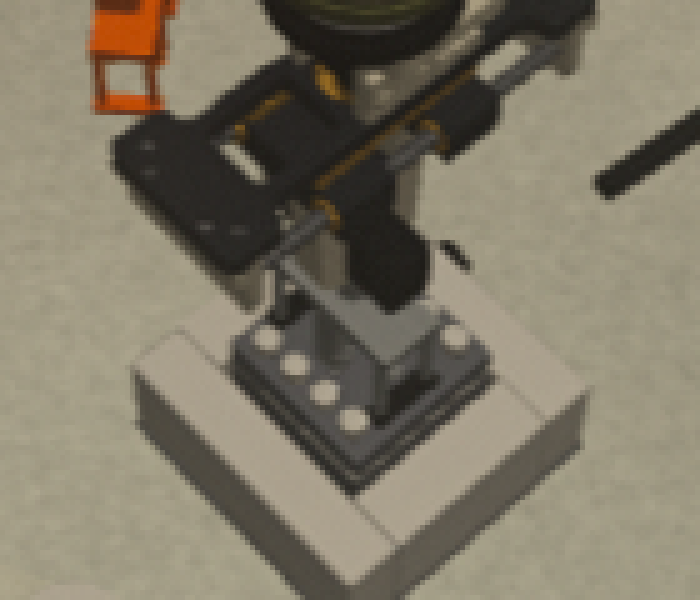

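The feet stand inside the cap rows and almost on the carrier top, and the force has dropped. I'll re-centre x and press on until seated.

```bash
python3 -m pendant '[0,-2,0,1,0,0,0, 0,-1,0,1,0,0,0]'| grep -E 'pos|rot|force'; python3 -m pendant '[0,-1,0,1.5,0,0,0]'| grep -E 'pos|force'
```

```text
eef_pos: [0.6078, 0.0378, 0.1673]
eef_rot: [[0.961, -0.276, 0.011], [-0.276, -0.961, -0.0], [0.01, -0.003, -1.0]]
contact_force: [1.2, -0.1, -0.4]
eef_pos: [0.607, 0.0381, 0.1658]
contact_force: [3.2, -0.1, 5.9]
```

```bash
python3 -m pendant '[0,-1,0,2,0,0,0, 0,0,0,1,0,0,0]'| grep -E 'pos|rot|force'; python3 -m pendant '[0,0,0,2,0,0,0]'| grep -E 'pos|force'
```

```text
eef_pos: [0.6072, 0.0382, 0.1644]
eef_rot: [[0.961, -0.275, 0.014], [-0.275, -0.961, -0.0], [0.014, -0.004, -1.0]]
contact_force: [-1.8, 1.3, 13.8]
eef_pos: [0.6072, 0.0382, 0.1636]
contact_force: [-2.9, 0.4, 18.0]
```

Seated, but that was close to the 20 N limit. I'll back off and test the latch with a small lift.

```bash
python3 -m pendant '[0,0,0,-3,0,0,0, 0,0,0,-3,0,0,0]'| grep -E 'pos|force';python3 -m pendant '[0,0,0,-4,0,-0.4,0, 0,0,0,-4,0,-0.4,0, 0,0,0,-4,0,0,0]'| grep -E 'pos|rot|force'
```

```text
eef_pos: [0.606, 0.0382, 0.1698]
contact_force: [0.1, 0.4, -1.7]
eef_pos: [0.6042, 0.0385, 0.1811]
eef_rot: [[0.961, -0.275, -0.006], [-0.275, -0.961, 0.005], [-0.007, -0.003, -1.0]]
contact_force: [0.1, -0.7, -6.7]
```

```bash
python3 -m pendant '[0,0,0,-5,0,0,0, 0,0,0,-5,0,0,0, 0,0,0,0,0,0,0]'; python3 plan.py 607.4 37.6 190 -15.8 40
```

```text
t: 9.3
eef_pos: [0.6027, 0.0386, 0.1909]
eef_rot: [[0.961, -0.275, -0.009], [-0.275, -0.961, 0.005], [-0.01, -0.002, -1.0]]
contact_force: [1.3, 0.1, -7.5]
width: 0.0237
t 9.3 pos [602.7  38.6 190.9] yaw -16.0 F [ 1.3  0.1 -7.5] w 0.02369467459039011 j [-25.  30.  25. 110. -18.  44.  -7.] n 1
[4.8, -0.3, 0.8, -0.11, 0.58, -0.15]
```

```bash
python3 -m pendant '[0,3,0,-5,0,0.3,0, 0,2,0,-8,0,0.3,0, 0,1,0,-8,0,0.2,0, 0,0,0,-8,0,0.1,0, 0,0,0,-8,0,0,0]'; python3 plan.py 607.4 37.6 250 -15.8 15
```

```text
t: 9.8
eef_pos: [0.6079, 0.0368, 0.2296]
eef_rot: [[0.961, -0.275, 0.004], [-0.275, -0.961, -0.0], [0.004, -0.001, -1.0]]
contact_force: [-0.4, -0.4, -7.2]
width: 0.0241
t 9.8 pos [607.9  36.8 229.6] yaw -16.0 F [-0.4 -0.4 -7.2] w 0.0240867505818707 j [-27.  27.  26. 108. -16.  48.  -8.] n 2
[-0.3, -0.3, -10.2, -0.02, -0.12, -0.08]
[-0.3, -0.3, -10.2, -0.02, -0.12, -0.08]
```

```bash
python3 -m pendant '[0,0,0,-12,0,0,0, 0,0,0,-10,0,0,0, 0,0,0,0,0,0,0]'|grep pos; python3 plan.py 483.3 268.3 252 -7.8 30
```

```text
eef_pos: [0.6083, 0.0367, 0.2555]
t 10.1 pos [608.3  36.7 255.5] yaw -16.0 F [ 0.  -1.  -7.9] w 0.02403092407941989 j [-27.  26.  27. 107. -15.  51.  -9.] n 9
[-20.4, -20.9, 0.3, -0.01, -0.04, -0.91]
[-20.1, -21.2, 0.3, -0.01, -0.04, -0.91]
[-19.8, -21.6, 0.3, -0.01, -0.04, -0.91]
[-19.4, -21.9, 0.3, -0.01, -0.04, -0.91]
[-19.1, -22.2, 0.3, -0.01, -0.04, -0.91]
[-18.7, -22.5, 0.4, -0.01, -0.04, -0.91]
[-18.4, -22.8, 0.4, -0.01, -0.04, -0.91]
[-18.0, -23.1, 0.4, -0.01, -0.04, -0.91]
[-17.6, -23.3, 0.4, -0.01, -0.04, -0.91]
```

```bash
python3 -m pendant '[0,-7,-7,0,0,0,-0.5, 0,-14,-15,0,0,0,-0.9, 0,-20,-21,0,0,0,-0.9, 0,-20,-22,0,0,0,-0.9, 0,-19,-22,0,0,0,-0.9, 0,-19,-22,0,0,0,-0.9, 0,-18,-22,0,0,0,-0.9, 0,-18,-22,0,0,0,-0.9, 0,-14,-17,0,0,0,-0.9, 0,-8,-10,0,0,0,-0.5]'; python3 plan.py 483.3 268.3 252 -7.8 15
```

```text
t: 11.1
eef_pos: [0.4828, 0.2554, 0.2516]
eef_rot: [[0.992, -0.127, 0.002], [-0.127, -0.992, -0.002], [0.003, 0.001, -1.0]]
contact_force: [0.3, 0.6, -7.0]
width: 0.0237
t 11.1 pos [482.8 255.4 251.6] yaw -7.3 F [ 0.3  0.6 -7. ] w 0.023663636166500846 j [-52.  21.  24. 114. -11.  47. -28.] n 1
[-1.1, -12.9, -0.4, 0.08, -0.14, 0.49]
```

```bash
python3 -m pendant '[0,-0.5,-7,5,0,0,0.3, 0,0,-5,10,0,0,0, 0,0,0,10,0,0,0, 0,0,0,10,0,0,0, 0,0,0,5,0,0,0, 0,0,0,0,0,0,0]'; python3 plan.py 483.3 268.3 152 -7.8 10;  python3 - <<'E'
from bench import arm
from h import *
for n in('wrist','top'):
    c=arm.read_camera(n);np.savez(f'pics/{n}4.npz',**c);cv2.imwrite(f'pics/{n}4.png',c['color'][...,::-1])
E
```

```text
t: 11.7
eef_pos: [0.4843, 0.2662, 0.2065]
eef_rot: [[0.991, -0.134, 0.001], [-0.134, -0.991, -0.004], [0.002, 0.004, -1.0]]
contact_force: [-1.5, 0.1, -6.7]
width: 0.024
t 11.7 pos [484.3 266.2 206.5] yaw -7.7 F [-1.5  0.1 -6.7] w 0.02396726798810152 j [-51.  25.  23. 116. -14.  42. -28.] n 6
[-0.2, -0.4, 9.1, 0.04, -0.02, 0.01]
[-0.2, -0.4, 9.1, 0.04, -0.02, 0.01]
[-0.2, -0.3, 9.1, 0.04, -0.02, 0.01]
[-0.2, -0.3, 9.1, 0.04, -0.02, 0.01]
[-0.2, -0.3, 9.1, 0.04, -0.02, 0.01]
[-0.2, -0.3, 9.1, 0.04, -0.02, 0.01]
```

View pics/wrist4.png

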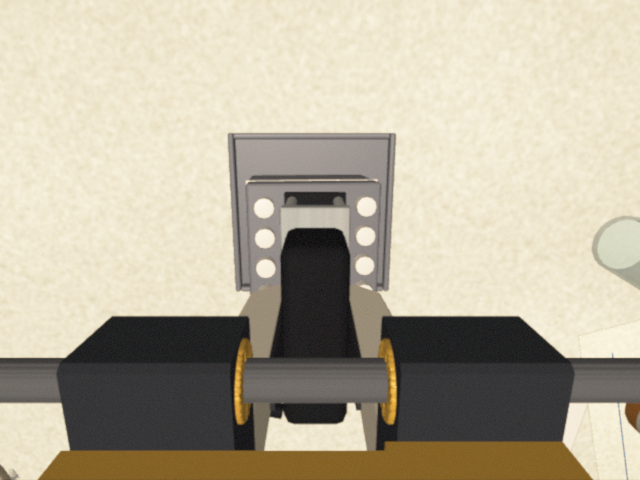

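The carrier hangs level (top edge at row 180), square to the tray and centred across it. I'll lower it now.

```bash
python3 - <<'E'
from h import *
c=dict(np.load('pics/wrist4.npz'));W=world(c);v,u=np.mgrid[:480,:640]
def sel(m): return W[m]
p=sel((v>170)&(v<285)&(u>240)&(u<390)&(W[...,2]>.09)&(W[...,2]<.115));print('carrier top',rect(p[:,:2]),np.median(p,0))
p=sel((v>128)&(v<292)&(u>222)&(u<402)&(W[...,2]>.011)&(W[...,2]<.02)&(c['color'].max(2)<140));print('tray rim',rect(p[:,:2]),np.median(p,0))
E
python3 -m pendant '[0,0,-1,10,0,0,0, 0,0,-1,10,0,0,0, 0,0,0,10,0,0,0, 0,0,0,6,0,0,0, 0,0,0,0,0,0,0]'; python3 plan.py 483.3 268.3 152 -7.8 10
```

```text
carrier top [484.  273.7  67.7  85.1  82.1] [0.51262468 0.28952912 0.11277239]
tray rim [481.6 267.  137.3 137.7  82.2] [0.48018758 0.29463085 0.01517108]
t: 12.3
eef_pos: [0.4858, 0.2688, 0.1689]
eef_rot: [[0.991, -0.135, 0.004], [-0.135, -0.991, -0.002], [0.004, 0.002, -1.0]]
contact_force: [-0.3, -0.1, -6.7]
width: 0.0237
t 12.3 pos [485.8 268.8 168.9] yaw -7.7 F [-0.3 -0.1 -6.7] w 0.023705535819647017 j [-50.  28.  21. 118. -16.  37. -26.] n 2
[-1.2, 0.4, 8.5, 0.05, -0.12, 0.03]
[-1.2, 0.4, 8.5, 0.05, -0.12, 0.03]
```

```bash
python3 -m pendant '[0,-3,0,5,0,0,0, 0,-1,0,4,0,0,0, 0,0,0,2,0,0,0, 0,0,0,2,0,0,0]'| grep -E 'pos|force'; python3 -m pendant '[0,0,0,2,0,0,0, 0,0,0,2,0,0,0]'| grep -E 'pos|force'
```

```text
eef_pos: [0.4816, 0.2696, 0.1552]
contact_force: [-1.1, 0.0, -4.0]
eef_pos: [0.4826, 0.2702, 0.1519]
contact_force: [-1.1, -0.6, -2.3]
```

```bash
python3 -m pendant '[0,0,0,2,0,0,0, 0,0,0,1,0,0,0]'| grep -E 'pos|force'; python3 plan.py 482 267 147 -7.8 10
```

```text
eef_pos: [0.4835, 0.2705, 0.1492]
contact_force: [0.3, 0.1, -2.1]
t 13.1 pos [483.5 270.5 149.2] yaw -7.7 F [ 0.3  0.1 -2.1] w 0.023667548743773695 j [-49.  29.  20. 119. -17.  34. -25.] n 1
[-1.0, 3.6, 2.2, -0.1, -0.45, 0.07]
```

```bash
python3 -m pendant '[0,0,0,1.5,0,-0.4,0, 0,0,0,1.5,0,0,0]'| grep -E 'pos|force'; python3 -m pendant '[0,0,0,1,0,0,0]'| grep -E 'pos|rot|force'
```

```text
eef_pos: [0.4838, 0.2706, 0.1464]
contact_force: [0.3, 0.4, -2.1]
eef_pos: [0.484, 0.2708, 0.1455]
eef_rot: [[0.991, -0.135, 0.001], [-0.135, -0.991, 0.003], [0.001, -0.003, -1.0]]
contact_force: [-3.8, 1.2, 13.9]
```

```bash
python3 -m pendant '[0,0,0,-0.7,0,0,0, 0,0,0,0,0,0,0]'| grep -E 'pos|force'; python3 -m pendant '[0.3,0,0,0,0,0,0, 0.5,0,0,0,0,0,0, 0.6,0,0,0,0,0,0, 0.6,0,0,-5,0,0,0, 0.6,0,0,-15,0,0,0, 0.6,0,0,-25,0,0,0, 0.6,0,0,-35,0,0,0, 0.6,0,0,-40,0,0,0, 0.6,0,0,0,0,0,0]'
```

```text
eef_pos: [0.4841, 0.2708, 0.1462]
contact_force: [-1.1, 0.3, -1.7]
t: 14.5
eef_pos: [0.4843, 0.2698, 0.2716]
eef_rot: [[0.991, -0.136, 0.001], [-0.136, -0.991, 0.001], [0.001, -0.001, -1.0]]
contact_force: [0.4, 0.1, 0.3]
width: 0.056
```

Run:
```python
from bench import arm
from h import *
ims=[]
for n in('wrist','scene'):
    c=arm.read_camera(n);np.savez(f'pics/{n}5.npz',**c)
    p=proj(c,(.483,.268,.09))[0].astype(int);r=150 if n=='wrist' else 60
    p=np.clip(p,r,[639-r,479-r]);ims.append(cv2.resize(c['color'][p[1]-r:p[1]+r,p[0]-r:p[0]+r,::-1],(400,400),interpolation=3))
    W=world(c);w=W.reshape(-1,3);near=np.hypot(w[:,0]-.483,w[:,1]-.268)<.07
    for a,b,k in((.058,.069,'top'),(.155,.19,'grip')):
        m=near&(w[:,2]>a)&(w[:,2]<b)
        if m.sum()>20: print(n,k,m.sum(),rect(w[m,:2]),np.median(w[m,2]).round(4))
cv2.imwrite('pics/f5.png',np.hstack(ims))
a=dict(np.load('pics/scene0.npz'))['color'].astype(int);d=np.abs(a-c['color']).max(2)>60
n,_,st,ce=cv2.connectedComponentsWithStats(d.astype(np.uint8));print([(s[:5].tolist()) for s in st[1:] if s[4]>25])
```

```text
wrist top 3462 [481.5 268.8  83.4  84.   82. ] 0.0648
wrist grip 3900 [484.  270.4  69.4  23.9  82.5] 0.1785
scene top 582 [484.4 270.   84.   84.7  81.9] 0.0639
scene grip 533 [486.4 271.5  70.   26.3  83. ] 0.1763
[[506, 0, 87, 91, 5693], [415, 17, 11, 4, 30], [427, 18, 16, 30, 102], [470, 24, 9, 17, 92], [424, 28, 14, 30, 132], [398, 65, 4, 19, 26], [434, 68, 140, 173, 7782], [434, 71, 12, 12, 92], [458, 75, 11, 12, 51], [566, 88, 13, 8, 46], [223, 160, 24, 27, 367], [224, 180, 30, 29, 218], [434, 242, 36, 32, 603], [298, 249, 25, 21, 90], [308, 278, 26, 15, 56]]
```

View pics/f5.png

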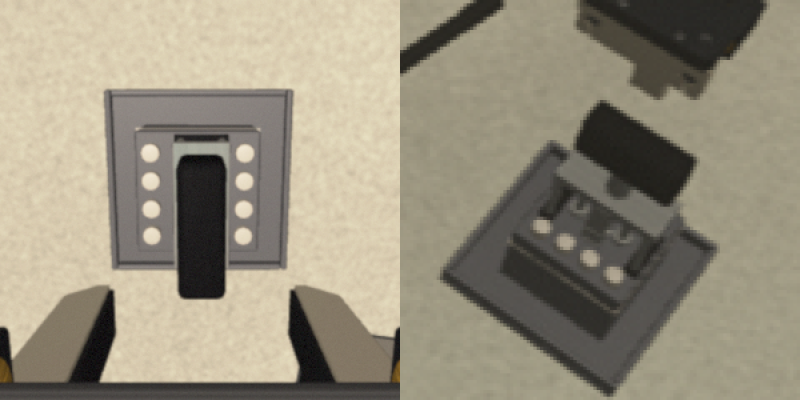

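The carrier sits flat in the tray: its top is level at 64–65 mm, square to the tray and about 2 mm off centre. The handle is upright and clipped on (grip top at 178 mm), and the gripper is clear. In the scene camera only the handle, carrier, arm and tray regions changed.

```bash
python3 -c "
from bench import arm
print(arm.finish_job())"
```

```text
the job is handed in; nothing more can be done
None
```

The job is done and handed in at about 14.6 s on the robot clock. I gripped the steel handle, pushed its hook over the carrier's eye until the gate let it pass, lifted the carrier out of the bath and set it in the grey tray with the handle still clipped on.

**Checks that passed:**
- **Latch:** while lifting, the wrist force stayed about 5 N above the handle's own weight, so the hook was carrying the carrier.
- **Placement:** the carrier's top is level at about 64–65 mm, where it should be on the tray floor. It is square to the tray (82.0° against 82.2°) and about 2 mm off centre.
- **Handle and arm:** the handle stands upright on the carrier, and the gripper is open and clear of it.
- **Bench:** comparing scene pictures from before and after, I saw no change at any bystander.

**Doubtful points:**
- **Push force:** the last step of pressing the handle down read 18.0 N at the wrist. Adding the handle's weight of about 2 N, the push on the carrier was very close to the 20 N limit. I backed off straight away, but readings come only at the end of each move, so I can't rule out a brief peak above it.
- **Setting down:** the handle's feet met the carrier top at about 14 N at the wrist, or 16 N with the handle's weight.
- **Sideways drift:** the hook drifted about 4 mm sideways while passing the gate, and I re-centred it.
- **Camera agreement:** the wrist and scene cameras differ by 2–3 mm on the final positions, about what their stated calibration allows.

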